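# Switch on the guarded bench power unit

### The arm

A 7-joint arm with a two-finger parallel gripper is mounted at the origin on the work surface. World frame = base frame: x ahead of the robot, y to its left, z up, the work surface at z = 0. Lengths are in mm, angles in rad, forces in N, time in s.
With the tool pointing down it reaches from about 350 to 900 mm from the base axis. Payload 19.9 kg.
Tool frame: the origin (TCP) lies at the very end of the fingers, on their centre line; the grasp point (between the pads) lies robot.grip_point_offset behind it (robot.grip_point_offset is the distance from the TCP to the grasp point, in mm); z points along the fingers, y is the line along which they close (so a half turn about z gives the same grasp; the last joint's range is limited). The gripper opens to 94 mm and grips with 3 to 60 N. Pads are 16 mm wide; open, the fingers measure 119 mm over their backs; the gripper's body (75 mm by 177 mm) begins 78 mm behind the grasp point.
Start: joints at [-1.177, 0.417, -0.01, 1.614, 0.005, 1.111, -0.053], TCP at [263.822, 566.566, 205.425] pointing down, gripper open.
Joint ranges: [-2.81, 2.81], [-0.39, 2.02], [-1.27, 1.25], [0.06, 2.57], [-1.19, 4.33], [0.19, 2], [-2.82, 2.82]. Speed limits (rad/s): [1.89, 1.89, 2.39, 2.39, 3.01, 3.01, 3.01].

### API

Orientations are given as a unit quaternion [w, x, y, z].
In Python, from bench import robot gives the robot as it stands. The module is installed in compiled form; this text tells all that it offers.
- The arm moves only by the tool play_rows, never from a script. Its argument "plan" is a list of rows, each a list of 7 numbers: the turn, a rotation vector about the tool's x, y, z in degrees, then the shift along the tool's x, y, z in m, then the opening, from 0 (shut) to 1 (fully open). In form: [[rx, ry, rz, tx, ty, tz, fingers], ...]. A call has 1 to 5 rows; each row shifts and turns the commanded pose from where the row before left it, along the tool's axes as they then stand; what a row does not reach is not made up. A row lasts 1/12 s, in which the tool goes at most 41.7 mm and 7.16 degrees, less where a joint would pass 70% of its speed; a pose out of reach is approached as far as the arm can. A call is refused whole if a number of a shift passes 0.0417 or a number of a turn 7.16, either way. A call with a gripper value outside its range is refused whole. The fingers move at their own pace and stop on an object; "force" is the grip in N (left out, the last holds). Time passes only in rows, so rows that do not move let the fingers close. It gives the time, the measured TCP pose, the force, the opening and the grip force at its end, in the units of the state.
- robot.state(): the state, without advancing time (a new reading comes with each control period).
- robot.capture(name): name is "side" or "top" or "wrist"; returns a dict with "frame" (400x640x3 uint8, red, green, blue), "fx", "fy", "cx", "cy" (pixels), "world_to_cam" (4x4, takes a point from world to camera coordinates). Camera axes: x right, y down, z forward; pixel columns grow to the right and rows downward; lengths in mm; the calibration is good to about 2 mm. A picture is of the moment at which its call begins. There is no depth.
- robot.hand_in(): hands the job in; it is judged then, once.
Trained networks look in the newest picture that a camera, given by its name, has taken for a name from the list of things; names that differ only in an ending like _2 or _b are one class to them, and where a whole thing is asked for, a point or a joint stands for the part that bears it (a point fixed in the world has none). Each returns a list of dicts, best first, with "p" (0 to 1); they miss things now and then, are a little off and sometimes report something else, mostly with a low value. They report only what shows in the picture. A call takes as long as a camera call.
- robot.recognise(query, camera): "xyz" ([x, y, z] in mm, in world coordinates, good to about 4 mm: the middle of the surface that is visible of it).
The state is a dict: "t": time; "qpos": joint angles; "qvel": joint speeds; "tau": joint torques, N m; "tcp_pos": TCP position; "tool_rot": TCP orientation; "wrist_force": force on the tool from outside, world axes, zero at the start; "torque": the same for the moment, N m; "opening": finger opening in mm; "gripper_force": force on a finger pad.
Only numpy, scipy, OpenCV 4.12 (cv2) and the standard library are available. Lean on these libraries where they do the work, as an engineer would, in place of code of your own. Each camera call takes 0.05 s, during which the arm holds its last target. There are 200 camera calls.

### The job

Switch on the lab bench's power unit: with a fingertip under its lip, lift the hinged see-through guard back (past upright it stays open by itself), push the toggle lever beneath fully over towards the guard's hinge while the guard is up, then nudge the guard forward again so that it drops fully shut over the lever. Go gently, use the fingers only to lift and push, never to grip anything, and leave the jar, the beaker and the small pot standing where they are.

Things in the scene. Friction and masses are not known exactly. Their poses are not given: they have to be found in the camera images.
- unit: Grey power unit fixed to the bench: box 150 (x) x 200 (y) x 60 mm high, origin under its centre, z up, x from its front (lip side, to the robot's right) to its rear (hinge side, to the robot's left), within 0.4 rad of world +y. Two fixed cheeks on top, 10 mm thick, inner faces 46 mm either side of the middle, x = -60 to +55 mm, up to 96 mm above the bench; the gap between them is open in front.
- guard (a joint): Guard angle: 0 = shut (lying level on the cheeks), grows as the lip rises and swings back, upright at 1.57, stop at 1.9 rad. Hinge free, mass roughly 120 g: below upright it falls shut by itself, past upright it falls back and rests on the stop, until pushed forward past upright again.
- guard_hinge (a point): Middle of the guard's hinge line (along the unit's y), fixed at unit x = +45, y = 0, 96 mm above the bench. The guard is a flat plate 4 mm thick, 112 mm wide, an aluminium frame round a clear pane, reaching forward 120 mm from the hinge, level when shut.
- guard_lip (a point): Middle of the free front edge of the guard's lip, moves with the guard. The lip carries on from the plate's front edge: aluminium, 90 mm wide, 4 mm thick, 28 mm long, bent up by 24 degrees. Shut, this edge is at unit x = -101 mm, 110 mm above the bench, 26 mm ahead of the box's front face, with free space below it down to the bench.
- lever (a joint): Toggle lever angle: 0 = off (leaning 0.4 rad to the lip side), 0.8 = on, at its stop (leaning 0.4 rad to the hinge side). It starts near 0. It stays where it is left and takes about 2 to 3 N at its tip, pushed level on its flat side (pressing on its end jams it).
- lever_tip (a point): Middle of the top end of the toggle lever: black paddle 9 mm thick, 24 mm wide (y), 33 mm long from its pivot at unit x = -10, y = 0, 60 mm above the bench (box top), pivot along the unit's y. Off: tip at about x = -23 mm, 90 mm above the bench; on: about x = +3 mm, same height. Midway between the cheeks, under the shut guard.
- jar: Amber specimen jar with metal cap, 64 mm diameter, 110 mm high, loose, origin at the centre of its underside. Stands beside the unit, nearer to or farther from the robot. Leave it alone.
- beaker: Glass beaker, 72 mm diameter, 95 mm high, loose, origin at the centre of its underside. Stands beside the unit, across from the jar. Leave it alone.
- pot: Small clear pot with white cap, 48 mm diameter, 50 mm high, loose, origin at the centre of its underside. Stands beyond the hinge side of the unit. Leave it alone.

How it is judged (in metres and radians):
On the way, in this order (a step that is already met when the one before it is completed fails the run):
1. the guard is lifted (over 0.4 rad) with the lever still off (value of joint guard above 0.4 rad and value of joint lever below 0.25 rad), for 0.1 s.
2. the lever is pushed over to on (over 0.68 rad) while the guard is up (value of joint guard above 0.3 rad and value of joint lever above 0.68 rad), for 0.1 s.
3. the guard has dropped shut over the lever, which is still on (value of joint guard below 0.05 rad and value of joint lever above 0.68 rad), for 0.2 s.
At the end, for the whole second after the job is handed in: The lever is on (over 0.68 of its 0.8 rad), the guard is shut over it (below 0.05 rad), and the jar, beaker and pot stand upright (within 0.1 rad) within 20 mm of where they were (all of step 3 and distance of each of jar, beaker, pot from where it was at the start of the episode below 0.02 m and angle between each of jar, beaker, pot's own z axis and vertical below 0.1 rad); the robot touches nothing.
It fails at once if the jar, beaker or pot is pushed over 20 mm, lifted or carried (distance of any of jar, beaker, pot from where it was at the start of the episode above 0.02 m).
It fails at once if the guard or its lip is gripped or forced (over 20 N) (contact force between the fingers and guard above 20 N).
It fails at once if the lever is gripped or forced (over 25 N) (contact force between the fingers and lever above 25 N).
It also fails if it takes over 61 s, if anything falls off the work surface, if the arm or the gripper's body presses on something with over 40 N, if the wrist force passes 120 N, or if a joint passes its speed limit or range.

## Working session

There is one attempt and no reset: what is moved stays moved. The work goes in short steps, Python scripts to look and compute and a tool call to move; the robot and the scene stay as the last step left them, time stands still between calls to the robot, and variables do not carry over. Pictures are saved under pics/ and viewed, at most 12 in all, crops included, and the job is handed in when it is done.

Besides the shell and the picture viewer there is one more tool, called after "Emit:" in YAML: its name, and indented under it one key for each argument. play_rows: Moves the arm, as the interface text tells. Its arguments: {"type":"object","properties":{"plan":{"type":"array"},"force":{"type":"number"}},"required":["plan"]}

```bash
mkdir -p pics; python3 - <<'E'
from bench import robot
import cv2,numpy as np
s=robot.state();print(s)
print(robot.grip_point_offset)
ims=[]
for c in ["side","top"]:
    d=robot.capture(c);cv2.imwrite(f"pics/{c}0.png",d["frame"][:,:,::-1])
    print(c,d["fx"],np.round(d["world_to_cam"],3).tolist())
    for q in ["unit","guard","guard_hinge","guard_lip","lever","lever_tip","jar","beaker","pot"]:
        r=robot.recognise(q,c);print(q,[(np.round(x["xyz"]).tolist(),round(x["p"],2)) for x in r[:2]])
E
```

```text
{'t': 0.0, 'qpos': array([-1.1765177 ,  0.41800002, -0.01031774,  1.6141664 ,  0.00471213,
        1.11067728, -0.05300699]), 'qvel': array([ 6.17020649e-04, -1.07422184e-04, -2.47949795e-03,  1.60596692e-03,
        1.05587115e-03,  3.43111001e-04, -3.96085992e-05]), 'tau': array([ 1.26954859e-03, -8.51266551e+01,  6.39747307e-01, -4.25996912e+01,
       -4.86676698e-02,  1.86303392e-02,  1.00560076e-04]), 'tcp_pos': array([263.67283643, 566.24923017, 204.8122258 ]), 'tool_rot': array([-8.52785432e-05,  2.16159482e-01,  9.76357876e-01, -6.07718699e-04]), 'wrist_force': array([ 0.24771857, -0.4815023 , -0.02467192]), 'torque': array([-0.02960983,  0.00513731, -0.04072088]), 'gripper_force': 0.0, 'opening': 94.09742182220204}
18.8
side 458.29515376014285 [[0.885, -0.465, 0.015, -453.385], [-0.235, -0.473, -0.849, 278.69], [0.402, 0.748, -0.528, 629.085], [0.0, 0.0, 0.0, 1.0]]
unit [([524.0, -42.0, 57.0], 0.59)]
guard [([544.0, -20.0, 100.0], 0.82)]
guard_hinge [([525.0, -43.0, 61.0], 0.88)]
guard_lip [([543.0, -19.0, 103.0], 0.89), ([526.0, -39.0, 56.0], 0.32)]
lever []
lever_tip []
jar [([351.0, 65.0, 78.0], 0.8)]
beaker [([734.0, -57.0, 70.0], 0.79)]
pot [([513.0, 178.0, 34.0], 0.97), ([733.0, -55.0, 73.0], 0.58)]
top 420.87868819672366 [[0.028, -0.999, -0.028, 118.822], [-0.99, -0.024, -0.137, 587.477], [0.136, 0.032, -0.99, 846.553], [0.0, 0.0, 0.0, 1.0]]
unit [([547.0, 3.0, 99.0], 0.78)]
guard [([548.0, -20.0, 97.0], 0.63)]
guard_hinge [([542.0, 5.0, 97.0], 0.79)]
guard_lip [([545.0, -22.0, 102.0], 0.93)]
lever []
lever_tip []
jar [([367.0, 83.0, 105.0], 0.88)]
beaker [([756.0, -50.0, 58.0], 0.8)]
pot [([523.0, 189.0, 48.0], 0.74)]
```

View pics/top0.png

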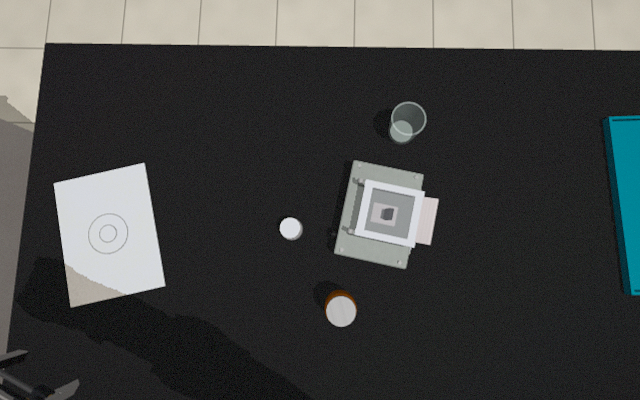

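View pics/side0.png

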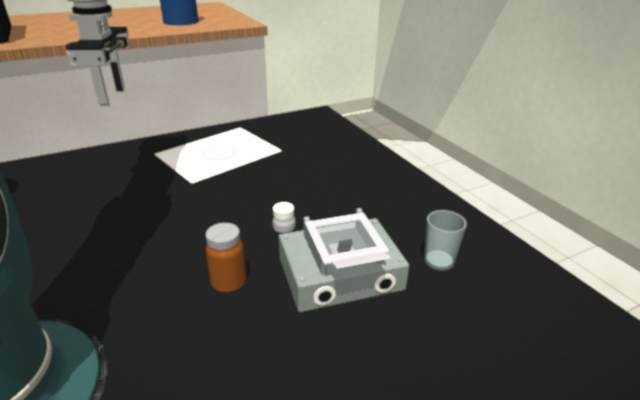

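The top picture shows the unit with box-top corners near (354,161), (423,177), (406,268) and (335,253). The lip is on the right, with its edge from (438,198) to (430,245). The jar (341,310) is nearer the robot, the beaker (405,122) is farther away, and the pot (290,228) is on the hinge side. The side view agrees, with the guard shut and the lever near (345,245).

```bash
cat > h.py <<'E'
from bench import robot
import numpy as np, cv2
from scipy.spatial.transform import Rotation as R
def bp(d,u,v,z):
    T=np.array(d["world_to_cam"]);Rm=T[:3,:3];c=-Rm.T@T[:3,3]
    r=Rm.T@np.array([(u-d["cx"])/d["fx"],(v-d["cy"])/d["fy"],1]);return c+r*(z-c[2])/r[2]
def proj(d,P):
    T=np.array(d["world_to_cam"]);p=np.atleast_2d(P)@T[:3,:3].T+T[:3,3]
    return np.c_[p[:,0]/p[:,2]*d["fx"]+d["cx"],p[:,1]/p[:,2]*d["fy"]+d["cy"]]
def u2w(pose,P):
    x,y,a=pose;P=np.atleast_2d(P);c,s=np.cos(a),np.sin(a)
    return np.c_[x+c*P[:,0]-s*P[:,1],y+s*P[:,0]+c*P[:,1],P[:,2]]
E
python3 - <<'E'
from h import *
from scipy.optimize import least_squares
d=robot.capture("top")
pix=np.array([(354,161),(423,177),(406,268),(335,253),(438,198),(430,245)],float)
# unit y = world -x-ish (x toward +y): far side (world +x) is unit -y
U=np.array([(75,-100,60),(-75,-100,60),(-75,100,60),(75,100,60),(-101,-45,110),(-101,45,110)],float)
f=lambda p:(proj(d,u2w(p,U))-pix).ravel()
r=least_squares(f,[550,0,1.35],x_scale=[10,10,.1],loss="soft_l1")
print(r.x,np.round(f(r.x),1))
ds=robot.capture("side")
for n,dd in (("top",d),("side",ds)):
    im=dd["frame"][:,:,::-1].copy()
    for P in U.tolist()+[[x,y,0] for x,y,_ in U[:4].tolist()]+[[-101,-45,110]]: 
        q=proj(dd,u2w(r.x,P))[0];cv2.circle(im,tuple(int(round(v)) for v in q),1,(0,0,255),-1)
    c=(im[140:290,320:460] if n=="top" else im[190:310,260:420]);cv2.imwrite(f"pics/o_{n}.png",cv2.resize(c,(560,400)))
a,b=[cv2.imread(f"pics/o_{n}.png") for n in("top","side")];cv2.imwrite("pics/o.png",cv2.resize(np.hstack([a,b]),(800,286)))
E
```

```text
[551.03009443   8.55943818   1.38716429] [-0.9 -1.8  1.2 -3.4  0.5  1.5 -1.6  0.7  0.2  0.8  0.  -0.3]
```

View pics/o.png

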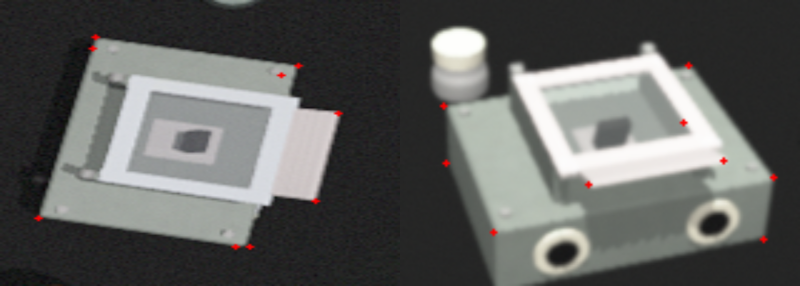

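Emit:
play_rows:
  plan:
    - [0,0,7.1,0,0,-0.015,0]
    - [0,0,7.1,0,0,-0.015,0]
    - [0,0,7.1,0,0,-0.015,0]
    - [0,0,7.1,0,0,-0.015,0]
    - [0,0,7.1,0,0,0,0]

```text
t: 1.52
tcp_pos: [264.2, 567.5, 268.5]
tool_rot: [-0.0, 0.506, 0.862, 0.002]
wrist_force: [-0.1, 0.0, 0.3]
opening: 64.0
gripper_force: 0.0
```

Emit:
play_rows:
  plan:
    - [0,0,7.1,0,0,0,0]
    - [0,0,7.1,0,0,0,0]
    - [0,0,7.1,0,0,0,0]
    - [0,0,7.1,0,0,0,0]
    - [0,0,7.1,0,0,0,0]

```text
t: 1.93
tcp_pos: [263.8, 566.6, 265.5]
tool_rot: [-0.0, 0.745, 0.667, -0.0]
wrist_force: [-0.5, -0.4, -0.4]
opening: 30.9
gripper_force: 0.0
```

The overlay puts the box and lip corners on the picture to within about 2 px. That gives the unit at (551, 9) with a yaw of 1.387. Next I move to the lip side, high up.

Emit:
play_rows:
  plan:
    - [0,0,4.2,0,0,0,0]
    - [0,0,0,-0.034,0.019,0,0]
    - [0,0,0,-0.034,0.019,0,0]
    - [0,0,0,-0.034,0.019,0,0]
    - [0,0,0,-0.034,0.019,0,0]

```text
t: 2.35
tcp_pos: [314.8, 417.6, 265.3]
tool_rot: [-0.0, 0.767, 0.642, -0.0]
wrist_force: [1.0, -0.3, -0.1]
opening: 0.8
gripper_force: 0.0
```

Emit:
play_rows:
  plan:
    - [0,0,0,-0.034,0.019,0,0]
    - [0,0,0,-0.034,0.019,0,0]
    - [0,0,0,-0.034,0.019,0,0]
    - [0,0,0,-0.034,0.019,0,0]
    - [0,0,0,-0.034,0.019,0,0]

```text
t: 2.77
tcp_pos: [378.3, 233.4, 265.6]
tool_rot: [-0.0, 0.767, 0.642, 0.0]
wrist_force: [0.9, -0.4, 0.4]
opening: 0.6
gripper_force: 0.0
```

Emit:
play_rows:
  plan:
    - [0,0,0,-0.034,0.019,0,0]
    - [0,0,0,-0.034,0.019,0,0]
    - [0,0,0,-0.034,0.019,0,0]
    - [0,0,0,-0.034,0.019,0,0]
    - [0,0,0,-0.034,0.019,0,0]

```text
t: 3.18
tcp_pos: [441.8, 49.2, 265.8]
tool_rot: [-0.0, 0.767, 0.642, 0.001]
wrist_force: [1.4, 1.2, -0.3]
opening: 0.5
gripper_force: 0.0
```

Emit:
play_rows:
  plan:
    - [0,0,0,-0.034,0.019,0,0]
    - [0,0,0,-0.034,0.019,0,0]
    - [0,0,0,-0.034,0.019,0,0]
    - [0,0,0,-0.034,0.019,0,0]
    - [0,0,0,-0.034,0.019,0,0]

```text
t: 3.6
tcp_pos: [505.5, -134.7, 265.8]
tool_rot: [0.0, 0.767, 0.642, 0.0]
wrist_force: [0.7, 1.7, 0.4]
opening: 0.3
gripper_force: 0.0
```

Emit:
play_rows:
  plan:
    - [0,7,0,0,0,0,0]
    - [0,7,0,0,0,0,0]
    - [0,7,0,0,0,0,0]
    - [0,7,0,0,0,0,0]
    - [0,7,0,0,0,0,0]

```text
t: 4.02
tcp_pos: [505.8, -133.7, 266.7]
tool_rot: [-0.193, 0.731, 0.612, 0.234]
wrist_force: [0.8, 1.7, 0.3]
opening: 0.7
gripper_force: 0.0
```

Emit:
play_rows:
  plan:
    - [0,7,0,0,0,0,0]
    - [0,7,0,0,0,0,0]
    - [0,0,0,0,0,0,0]

```text
t: 4.27
tcp_pos: [503.6, -135.7, 263.0]
tool_rot: [-0.269, 0.699, 0.58, 0.32]
wrist_force: [-0.2, -1.1, -1.0]
opening: 0.4
gripper_force: 0.0
```

```bash
cat >> h.py <<'E'
POSE=[551.0,8.6,1.387]
def st():
    s=robot.state();x,y,a=POSE;p=s["tcp_pos"];c,sn=np.cos(a),np.sin(a);dx,dy=p[0]-x,p[1]-y
    w,i,j,k=s["tool_rot"];M=R.from_quat([i,j,k,w]).as_matrix();U=np.array([[c,sn,0],[-sn,c,0],[0,0,1]])@M
    print("t",round(s["t"],2),"unit xyz",np.round([c*dx+sn*dy,-sn*dx+c*dy,p[2]],1),"q",np.round(s["qpos"],2),"F",np.round(s["wrist_force"],1));print("tool axes in unit (rows x,y,z):",np.round(U.T,3).tolist(),"elev",round(np.degrees(np.arcsin(-U[2,2])),1))
    return s
E
python3 -c "
from h import *
st()"
```

```text
t 4.27 unit xyz [-150.5   20.2  263. ] q [ 0.14  0.51  0.68  1.76 -0.95  1.67  0.92] F [-0.2 -1.1 -1. ]
tool axes in unit (rows x,y,z): [[0.65, -0.004, 0.76], [-0.0, -1.0, -0.005], [0.76, 0.003, -0.65]] elev 40.6
```

Emit:
play_rows:
  plan:
    - [0,0,0,-0.026,0.004,0.0224,0]
    - [0,0,0,-0.026,0.004,0.0224,0]
    - [0,0,0,-0.026,0.004,0.0224,0]
    - [0,0,0,-0.026,0.004,0.0224,0]
    - [0,0,0,-0.026,0.004,0.0224,0]

```text
t: 4.68
tcp_pos: [525.0, -136.9, 92.5]
tool_rot: [-0.266, 0.698, 0.585, 0.317]
wrist_force: [0.0, -0.3, -0.6]
opening: 0.6
gripper_force: 0.0
```

Emit:
play_rows:
  plan:
    - [0,0,0,0,0,0,0]
    - [0,0,0,0,0,0,0]

```text
t: 4.85
tcp_pos: [524.3, -136.9, 93.7]
tool_rot: [-0.267, 0.698, 0.584, 0.317]
wrist_force: [-0.2, -0.6, 1.2]
opening: 0.2
gripper_force: 0.0
```

```bash
python3 -c "
from h import *
st()
d=robot.capture('side');cv2.imwrite('pics/s1.png',d['frame'][:,:,::-1])"
```

```text
t 4.85 unit xyz [-147.9   -0.3   93.7] q [ 0.2   0.78  0.59  1.79 -1.07  1.51  1.14] F [-0.2 -0.6  1.2]
tool axes in unit (rows x,y,z): [[0.657, 0.003, 0.754], [0.007, -1.0, -0.002], [0.754, 0.007, -0.657]] elev 41.0
```

View pics/s1.png

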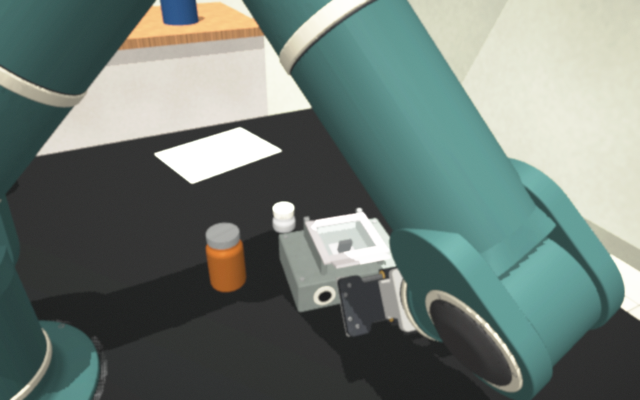

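The side view shows the closed fingers tilted in front of the unit, at about (370,300), pointing under the lip. The jar and pot are untouched.

Emit:
play_rows:
  plan:
    - [0,0,0,0.0075,0,0.0113,0]
    - [0,0,0,0.0075,0,0.0113,0]
    - [0,0,0,0.0075,0,0.0113,0]
    - [0,0,0,0.0075,0,0.0113,0]
    - [0,0,0,0,0,0,0]

```text
t: 5.32
tcp_pos: [534.6, -80.6, 87.5]
tool_rot: [-0.267, 0.697, 0.585, 0.318]
wrist_force: [0.3, 0.7, 0.1]
opening: 0.3
gripper_force: 0.2
```

```bash
python3 -c "
from h import *
st()
M=[robot.capture(c) for c in ('side','top')]
a=cv2.resize(M[0]['frame'][180:330,250:450,::-1],(400,300));b=cv2.resize(M[1]['frame'][80:320,280:600,::-1],(400,300))
cv2.imwrite('pics/s2.png',np.hstack([a,b]))"
```

```text
t 5.32 unit xyz [-90.7  -0.2  87.5] q [ 0.13  0.75  0.55  1.85 -1.11  1.44  1.12] F [0.3 0.7 0.1]
tool axes in unit (rows x,y,z): [[0.655, 0.007, 0.756], [0.01, -1.0, 0.001], [0.756, 0.007, -0.655]] elev 40.9
```

View pics/s2.png

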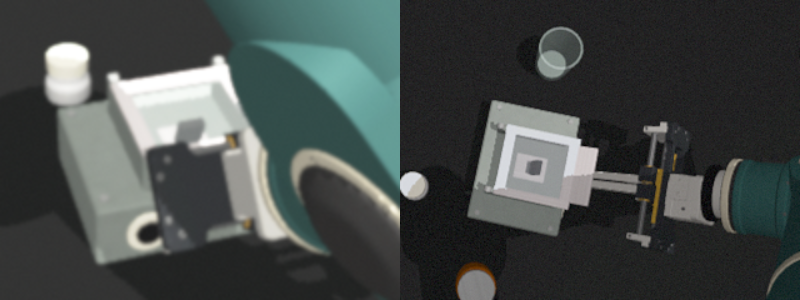

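The top crop shows the fingertips going under the lip at its middle, around (590,180). The gripper body is well clear and the beaker is far from the arm. Now I lift along the arc.

Emit:
play_rows:
  plan:
    - [0,0,0,0.0047,0,-0.0033,0]
    - [0,0,0,0.0047,0,-0.0033,0]
    - [0,0,0,0.0047,0,-0.0033,0]
    - [0,0,0,0.0047,0,-0.0033,0]
    - [0,0,0,0.0047,0,-0.0033,0]

```text
t: 5.83
tcp_pos: [534.7, -81.8, 116.2]
tool_rot: [-0.266, 0.698, 0.584, 0.318]
wrist_force: [0.5, 0.4, -0.3]
opening: 0.1
gripper_force: 0.2
```

Emit:
play_rows:
  plan:
    - [0,0,0,0.0053,0,-0.0021,0]
    - [0,0,0,0.0053,0,-0.0021,0]
    - [0,0,0,0.0053,0,-0.0021,0]
    - [0,0,0,0.0053,0,-0.0021,0]
    - [0,0,0,0.0053,0,-0.0021,0]

```text
t: 6.25
tcp_pos: [536.4, -71.8, 142.8]
tool_rot: [-0.266, 0.698, 0.584, 0.318]
wrist_force: [0.0, -1.1, 0.1]
opening: 0.3
gripper_force: 0.2
```

```bash
python3 -c "
from h import *
st()
M=[robot.capture(c) for c in ('side','top')]
a=cv2.resize(M[0]['frame'][150:300,250:450,::-1],(400,300));b=cv2.resize(M[1]['frame'][80:320,280:600,::-1],(400,300))
cv2.imwrite('pics/s3.png',np.hstack([a,b]))"
```

```text
t 6.25 unit xyz [-81.7  -0.3 142.8] q [ 0.09  0.65  0.58  1.85 -1.08  1.47  1.02] F [ 0.  -1.1  0.1]
tool axes in unit (rows x,y,z): [[0.656, 0.004, 0.755], [0.007, -1.0, -0.0], [0.755, 0.005, -0.656]] elev 41.0
```

View pics/s3.png

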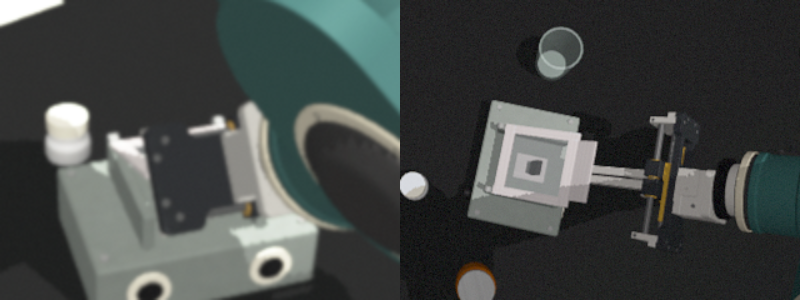

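The guard is rising on the fingertip in the top crop: the lip edge is at about (597,165), and the frame appears larger and tilted. I carry on round the arc.

Emit:
play_rows:
  plan:
    - [0,0,0,0.0056,0,-0.001,0]
    - [0,0,0,0.0056,0,-0.001,0]
    - [0,0,0,0.0056,0,-0.001,0]
    - [0,0,0,0.0056,0,-0.001,0]
    - [0,0,0,0.0056,0,-0.001,0]

```text
t: 6.77
tcp_pos: [539.0, -57.3, 167.3]
tool_rot: [-0.266, 0.698, 0.584, 0.318]
wrist_force: [-0.7, -0.0, 0.3]
opening: 0.5
gripper_force: 0.2
```

Emit:
play_rows:
  plan:
    - [0,0,0,0.0057,0,0.0003,0]
    - [0,0,0,0.0057,0,0.0003,0]
    - [0,0,0,0.0057,0,0.0003,0]
    - [0,0,0,0.0057,0,0.0003,0]
    - [0,0,0,0.0057,0,0.0003,0]

```text
t: 7.18
tcp_pos: [542.5, -37.8, 187.7]
tool_rot: [-0.266, 0.698, 0.584, 0.318]
wrist_force: [-0.4, -0.5, -0.1]
opening: 0.3
gripper_force: 0.2
```

Emit:
play_rows:
  plan:
    - [0,0,0,0.0055,0,0.0015,0]
    - [0,0,0,0.0055,0,0.0015,0]
    - [0,0,0,0.0055,0,0.0015,0]
    - [0,0,0,0.0055,0,0.0015,0]
    - [0,0,0,0.0055,0,0.0015,0]

```text
t: 7.6
tcp_pos: [546.6, -14.4, 203.3]
tool_rot: [-0.266, 0.698, 0.584, 0.318]
wrist_force: [-0.3, -0.4, -0.6]
opening: 0.7
gripper_force: 0.1
```

```bash
python3 -c "
from h import *
st()
robot.capture('top')
for q in ('guard_lip','guard'): print(q,[(np.round(r['xyz']).tolist(),round(r['p'],2)) for r in robot.recognise(q,'top')])"
```

```text
t 7.6 unit xyz [-2.340e+01  1.000e-01  2.033e+02] q [-0.03  0.52  0.59  1.88 -1.07  1.45  0.87] F [-0.3 -0.4 -0.6]
tool axes in unit (rows x,y,z): [[0.656, 0.004, 0.755], [0.006, -1.0, -0.0], [0.755, 0.005, -0.656]] elev 41.0
guard_lip [([553.0, 14.0, 162.0], 0.93)]
guard [([552.0, 19.0, 162.0], 0.66)]
```

Emit:
play_rows:
  plan:
    - [0,0,0,0.005,0,0.0027,0]
    - [0,0,0,0.005,0,0.0027,0]
    - [0,0,0,0.005,0,0.0027,0]
    - [0,0,0,0.005,0,0.0027,0]
    - [0,0,0,0.005,0,0.0027,0]

```text
t: 8.17
tcp_pos: [551.4, 12.0, 213.3]
tool_rot: [-0.266, 0.698, 0.584, 0.318]
wrist_force: [0.1, -1.1, -0.6]
opening: 0.2
gripper_force: 0.1
```

Emit:
play_rows:
  plan:
    - [0,0,0,0.0044,0,0.0037,0]
    - [0,0,0,0.0044,0,0.0037,0]
    - [0,0,0,0.0044,0,0.0037,0]
    - [0,0,0,0.0044,0,0.0037,0]
    - [0,0,0,0.0044,0,0.0037,0]

```text
t: 8.58
tcp_pos: [556.4, 39.8, 217.6]
tool_rot: [-0.266, 0.698, 0.584, 0.318]
wrist_force: [0.4, -1.0, 0.7]
opening: 0.3
gripper_force: 0.0
```

Emit:
play_rows:
  plan:
    - [0,0,0,0.0034,0,0.0045,0]
    - [0,0,0,0.0034,0,0.0045,0]
    - [0,0,0,0.0034,0,0.0045,0]
    - [0,0,0,0.0034,0,0.0045,0]
    - [0,0,0,0.0034,0,0.0045,0]

```text
t: 9.0
tcp_pos: [561.4, 67.5, 215.5]
tool_rot: [-0.266, 0.698, 0.584, 0.318]
wrist_force: [-0.1, 0.2, -0.1]
opening: 0.2
gripper_force: 0.0
```

```bash
python3 -c "
from h import *
st()
M=[robot.capture(c) for c in ('side','top')]
for q in ('guard_lip','guard'): print(q,[(np.round(r['xyz']).tolist(),round(r['p'],2)) for r in robot.recognise(q,'top')])
a=cv2.resize(M[0]['frame'][120:300,230:470,::-1],(400,300));b=cv2.resize(M[1]['frame'][80:320,280:600,::-1],(400,300))
cv2.imwrite('pics/s4.png',np.hstack([a,b]))"
```

```text
t 9.0 unit xyz [ 59.8   0.6 215.5] q [-0.15  0.46  0.54  1.91 -1.11  1.34  0.77] F [-0.1  0.2 -0.1]
tool axes in unit (rows x,y,z): [[0.656, 0.004, 0.755], [0.006, -1.0, -0.0], [0.755, 0.005, -0.656]] elev 41.0
guard_lip [([563.0, 84.0, 199.0], 0.78), ([755.0, -49.0, 58.0], 0.33)]
guard [([565.0, 88.0, 197.0], 0.82)]
```

View pics/s4.png

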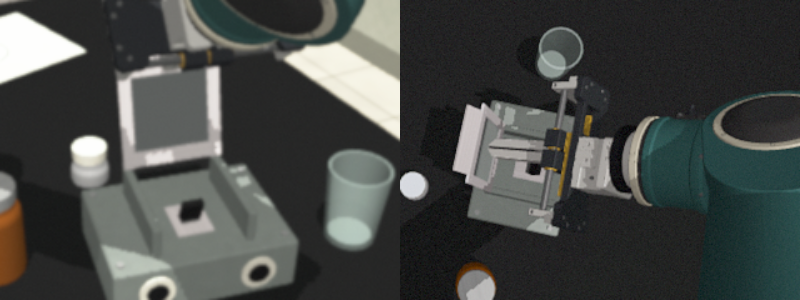

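The guard stands open, leaning back past upright. The lever, still off, shows at about (190,210) in the side crop. I back out and come down in front of it.

Emit:
play_rows:
  plan:
    - [0,0,0,-0.0197,0,-0.0227,0]
    - [0,0,0,-0.0197,0,-0.0227,0]
    - [0,0,0,-0.0197,0,-0.0227,0]
    - [0,0,0,-0.0197,0,-0.0227,0]
    - [0,0,0,-0.0197,0,-0.0227,0]

```text
t: 9.62
tcp_pos: [534.2, -82.8, 215.9]
tool_rot: [-0.266, 0.698, 0.584, 0.318]
wrist_force: [1.8, 0.3, -0.2]
opening: 0.6
gripper_force: 0.0
```

Emit:
play_rows:
  plan:
    - [0,0,0,-0.017,0,0.0228,0]
    - [0,0,0,-0.017,0,0.0228,0]
    - [0,0,0,-0.017,0,0.0228,0]
    - [0,0,0,-0.017,0,0.0228,0]
    - [0,0,0,-0.017,0,0.0228,0]

```text
t: 10.03
tcp_pos: [540.0, -51.3, 75.4]
tool_rot: [-0.266, 0.698, 0.584, 0.318]
wrist_force: [0.9, -0.1, 0.3]
opening: 0.2
gripper_force: 0.0
```

Emit:
play_rows:
  plan:
    - [0,0,0,0,0,0,0]
    - [0,0,0,0,0,0,0]

```text
t: 10.2
tcp_pos: [539.6, -51.5, 76.6]
tool_rot: [-0.267, 0.698, 0.583, 0.318]
wrist_force: [0.1, -1.0, 0.9]
opening: 0.3
gripper_force: 0.0
```

```bash
python3 -c "
from h import *
st()
M=[robot.capture(c) for c in ('side','top')]
for q in ('guard_lip','lever','lever_tip'): print(q,[(np.round(r['xyz']).tolist(),round(r['p'],2)) for c in ('side','top') for r in robot.recognise(q,c)])
a=cv2.resize(M[0]['frame'][120:300,230:470,::-1],(400,300));b=cv2.resize(M[1]['frame'][140:260,320:480,::-1],(400,300))
cv2.imwrite('pics/s5.png',np.hstack([a,b]))"
```

```text
t 10.2 unit xyz [-61.2   0.2  76.6] q [ 0.11  0.74  0.51  1.88 -1.14  1.38  1.1 ] F [ 0.1 -1.   0.9]
tool axes in unit (rows x,y,z): [[0.656, 0.002, 0.755], [0.006, -1.0, -0.002], [0.755, 0.006, -0.656]] elev 41.0
guard_lip [([542.0, 76.0, 156.0], 0.9), ([565.0, 82.0, 191.0], 0.73)]
lever [([551.0, -5.0, 81.0], 0.54)]
lever_tip [([546.0, -13.0, 94.0], 0.42)]
```

View pics/s5.png

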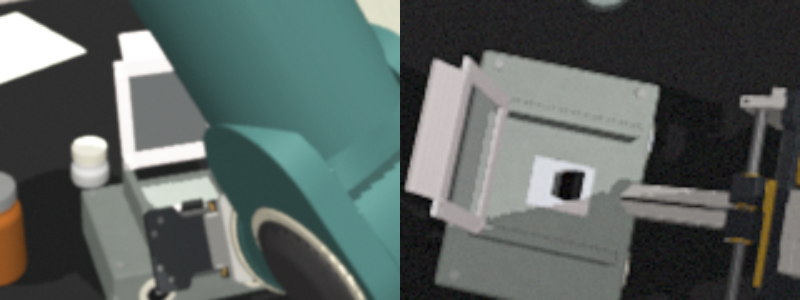

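The guard leans fully back. The lever is black, at about (570,184) in the top crop, still off and in line with the fingertip at (622,197). I steepen the tool slightly to keep joint 5 off its limit, then approach and push.

Emit:
play_rows:
  plan:
    - [0,-7,0,0,0,0,0]
    - [0,0,0,0.0054,0,0.0049,0]
    - [0,0,0,0.0054,0,0.0049,0]
    - [0,0,0,0.0054,0,0.0049,0]
    - [0,0,0,0.0054,0,0.0049,0]

```text
t: 11.02
tcp_pos: [545.1, -21.8, 76.5]
tool_rot: [-0.231, 0.716, 0.599, 0.275]
wrist_force: [-0.4, -0.3, 0.1]
opening: 0.3
gripper_force: 0.0
```

Emit:
play_rows:
  plan:
    - [0,0,0,0.0015,0,0.0013,0]
    - [0,0,0,0.0015,0,0.0013,0]
    - [0,0,0,0.0015,0,0.0013,0]
    - [0,0,0,0.0015,0,0.0013,0]

```text
t: 11.35
tcp_pos: [546.6, -15.3, 76.7]
tool_rot: [-0.23, 0.716, 0.599, 0.275]
wrist_force: [-0.9, -3.8, 1.8]
opening: 0.3
gripper_force: 1.7
```

```bash
python3 -c "
from h import *
st()"
```

```text
t 11.35 unit xyz [-24.3  -0.1  76.7] q [-0.03  0.66  0.52  1.93 -1.12  1.24  1.  ] F [-0.9 -3.8  1.8]
tool axes in unit (rows x,y,z): [[0.743, 0.004, 0.669], [0.005, -1.0, -0.0], [0.669, 0.004, -0.743]] elev 48.0
```

Contact at about 4 N, as expected. I keep pushing.

Emit:
play_rows:
  plan:
    - [0,0,0,0.0015,0,0.0013,0]
    - [0,0,0,0.0015,0,0.0013,0]
    - [0,0,0,0.0015,0,0.0013,0]
    - [0,0,0,0.0015,0,0.0013,0]

```text
t: 11.68
tcp_pos: [548.2, -6.7, 77.1]
tool_rot: [-0.23, 0.716, 0.599, 0.275]
wrist_force: [-0.1, -2.1, 2.8]
opening: 0.3
gripper_force: 1.7
```

Emit:
play_rows:
  plan:
    - [0,0,0,0.0015,0,0.0013,0]
    - [0,0,0,0.0015,0,0.0013,0]

```text
t: 11.85
tcp_pos: [548.9, -2.7, 77.1]
tool_rot: [-0.23, 0.716, 0.599, 0.275]
wrist_force: [1.6, -2.9, 1.7]
opening: 0.7
gripper_force: 1.4
```

```bash
python3 -c "
from h import *
st()"
```

```text
t 11.85 unit xyz [-11.5   0.   77.1] q [-0.04  0.65  0.51  1.94 -1.12  1.22  0.99] F [ 1.6 -2.9  1.7]
tool axes in unit (rows x,y,z): [[0.743, 0.005, 0.669], [0.006, -1.0, 0.0], [0.669, 0.004, -0.743]] elev 48.0
```

Emit:
play_rows:
  plan:
    - [0,0,0,0.0011,0,0.001,0]
    - [0,0,0,0,0,0,0]

```text
t: 12.02
tcp_pos: [549.1, -1.9, 76.9]
tool_rot: [-0.229, 0.716, 0.599, 0.275]
wrist_force: [-0.3, -6.6, 2.5]
opening: 0.4
gripper_force: 3.2
```

Emit:
play_rows:
  plan:
    - [0,0,0,0.0011,0,0.001,0]
    - [0,0,0,0,0,0,0]

```text
t: 12.18
tcp_pos: [549.2, -1.6, 76.8]
tool_rot: [-0.229, 0.717, 0.599, 0.274]
wrist_force: [-3.9, -11.9, 4.0]
opening: 0.2
gripper_force: 6.6
```

The force rises sharply with no further motion, so the lever is at its stop. I back off and check.

Emit:
play_rows:
  plan:
    - [0,0,0,-0.0119,0,-0.0107,0]
    - [0,0,0,-0.0119,0,-0.0107,0]
    - [0,0,0,-0.0119,0,-0.0107,0]
    - [0,0,0,-0.0119,0,-0.0107,0]
    - [0,0,0,-0.0119,0,-0.0107,0]

```text
t: 12.6
tcp_pos: [534.6, -80.8, 76.9]
tool_rot: [-0.23, 0.716, 0.599, 0.275]
wrist_force: [0.1, 0.0, 0.1]
opening: 0.7
gripper_force: 0.0
```

```bash
python3 -c "
from h import *
st()
M=[robot.capture(c) for c in ('side','top')]
for q in ('guard_lip','lever','lever_tip'): print(q,[(np.round(r['xyz']).tolist(),round(r['p'],2)) for c in ('side','top') for r in robot.recognise(q,c)])
print(proj(M[1],u2w(POSE,[[3,0,90],[-23,0,90]])))
cv2.imwrite('pics/s6.png',cv2.resize(M[1]['frame'][140:260,320:480,::-1],(640,480),interpolation=cv2.INTER_CUBIC))"
```

```text
t 12.6 unit xyz [-90.9  -0.3  76.9] q [ 0.08  0.7   0.55  1.88 -1.06  1.31  1.05] F [0.1 0.  0.1]
tool axes in unit (rows x,y,z): [[0.743, 0.004, 0.669], [0.006, -1.0, -0.0], [0.669, 0.004, -0.743]] elev 48.0
guard_lip [([550.0, 75.0, 164.0], 0.85), ([567.0, 82.0, 192.0], 0.61)]
lever [([553.0, 8.0, 86.0], 0.63)]
lever_tip [([551.0, 1.0, 82.0], 0.67), ([537.0, 54.0, 84.0], 0.46), ([552.0, 2.0, 85.0], 0.61)]
[[379.48945467 211.47249601]
 [392.46197243 214.18807056]]
```

View pics/s6.png

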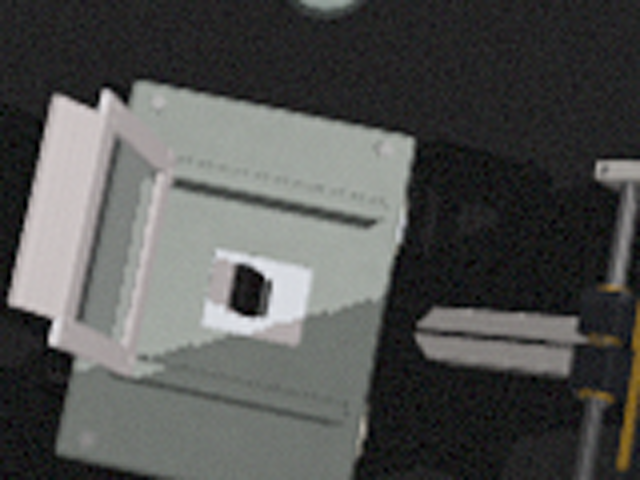

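The lever's end is at about (245,290) in the crop, full-picture (381,212), which matches the predicted on position (379.5,211.5). Next I go up, upright the tool and pass over behind the guard.

Emit:
play_rows:
  plan:
    - [0,0,0,0.0217,0,-0.0242,0]
    - [0,0,0,0.0217,0,-0.0242,0]
    - [0,0,0,0.0217,0,-0.0242,0]
    - [0,0,0,0.0217,0,-0.0242,0]
    - [0,0,0,0.0217,0,-0.0242,0]

```text
t: 13.42
tcp_pos: [534.8, -78.5, 241.2]
tool_rot: [-0.23, 0.716, 0.599, 0.275]
wrist_force: [0.8, -0.3, -0.3]
opening: 0.6
gripper_force: 0.0
```

Emit:
play_rows:
  plan:
    - [0,-7,0,0,0,0,0]
    - [0,-7,0,0,0,0,0]
    - [0,-7,0,0,0,0,0]
    - [0,-7,0,0,0,0,0]
    - [0,-7,0,0,0,0,0]

```text
t: 13.83
tcp_pos: [535.8, -79.1, 240.9]
tool_rot: [-0.036, 0.766, 0.641, 0.046]
wrist_force: [0.2, -0.8, -0.4]
opening: 0.4
gripper_force: 0.0
```

Emit:
play_rows:
  plan:
    - [0,-7,0,0,0,0,0]
    - [0,0,0,0,0,-0.03,0]
    - [0,0,0,0,0,-0.03,0]
    - [0,0,0,0,0,-0.01,0]
    - [0,0,0,0,0,0,0]

```text
t: 14.25
tcp_pos: [536.0, -78.7, 311.9]
tool_rot: [0.001, 0.767, 0.642, 0.002]
wrist_force: [-0.0, -0.0, -0.3]
opening: 0.3
gripper_force: 0.0
```

```bash
python3 -c "
from h import *
st()"
```

```text
t 14.25 unit xyz [-88.6  -1.2 311.9] q [-0.59  0.23  0.81  1.71 -0.18  1.28  0.08] F [-0.  -0.  -0.3]
tool axes in unit (rows x,y,z): [[1.0, 0.007, 0.001], [0.007, -1.0, 0.004], [0.001, -0.004, -1.0]] elev 89.8
```

Emit:
play_rows:
  plan:
    - [0,0,0,0.038,0,0,0]
    - [0,0,0,0.038,0,0,0]
    - [0,0,0,0.038,0,0,0]
    - [0,0,0,0.038,0,0,0]
    - [0,0,0,0.038,0,0,0]

```text
t: 14.67
tcp_pos: [568.1, 109.8, 308.4]
tool_rot: [-0.001, 0.767, 0.642, -0.0]
wrist_force: [0.3, -0.0, -0.4]
opening: 0.6
gripper_force: 0.0
```

Emit:
play_rows:
  plan:
    - [0,0,0,0.039,0,0,0]
    - [0,0,0,0,0,0,0]
    - [0,0,0,0,0,0.025,0]
    - [0,0,0,0,0,0.025,0]
    - [0,0,0,0,0,0,0]

```text
t: 15.08
tcp_pos: [573.2, 146.1, 254.5]
tool_rot: [-0.001, 0.767, 0.642, -0.003]
wrist_force: [-0.8, 0.1, -0.5]
opening: 0.3
gripper_force: 0.0
```

```bash
python3 -c "
from h import *
st()
M=robot.capture('top')
for q in ('guard_lip','pot'): print(q,[(np.round(r['xyz']).tolist(),round(r['p'],2)) for r in robot.recognise(q,'top')])
print(proj(M,u2w(POSE,[[103,0,230],[103,45,230],[103,-45,230]])))
cv2.imwrite('pics/s7.png',cv2.resize(M['frame'][120:270,260:460,::-1],(600,450),interpolation=cv2.INTER_CUBIC))"
```

```text
t 15.08 unit xyz [139.2   3.3 254.5] q [-0.83  0.38  0.69  1.66 -0.25  1.21 -0.26] F [-0.8  0.1 -0.5]
tool axes in unit (rows x,y,z): [[1.0, 0.007, -0.003], [0.007, -1.0, -0.006], [-0.003, 0.006, -1.0]] elev 89.6
guard_lip [([603.0, 48.0, 115.0], 0.62)]
pot []
[[329.86767128 190.44076348]
 [324.22774697 216.84498757]
 [335.41573981 164.4665772 ]]
```

View pics/s7.png

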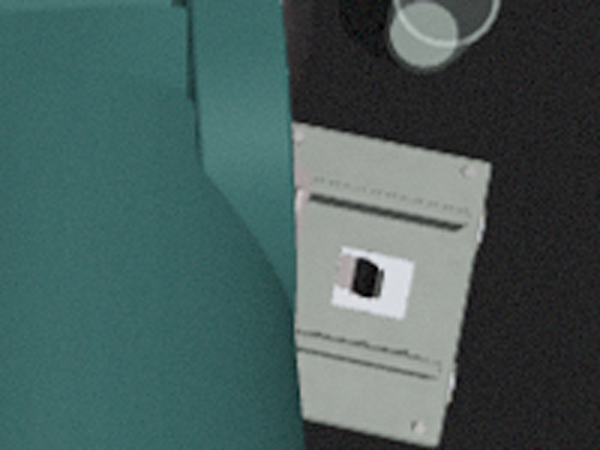

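The arm hides the guard from above, but the lever clearly still shows as on, at (367,278) in the crop. I lower the finger behind the lip and push forward gently.

Emit:
play_rows:
  plan:
    - [0,0,0,0,0,0.02,0]
    - [0,0,0,0,0,0.02,0]
    - [0,0,0,-0.005,0.003,0,0]
    - [0,0,0,-0.005,0,0,0]
    - [0,0,0,-0.005,0,0,0]

```text
t: 15.65
tcp_pos: [576.6, 130.1, 221.3]
tool_rot: [0.0, 0.767, 0.641, 0.001]
wrist_force: [0.2, -0.3, 0.6]
opening: 0.4
gripper_force: 0.0
```

Emit:
play_rows:
  plan:
    - [0,0,0,-0.005,0,0,0]
    - [0,0,0,-0.005,0,0,0]
    - [0,0,0,-0.005,0,0,0]
    - [0,0,0,-0.005,0,0,0]
    - [0,0,0,-0.005,0,0,0]

```text
t: 16.07
tcp_pos: [571.4, 105.9, 219.8]
tool_rot: [0.0, 0.767, 0.642, 0.0]
wrist_force: [-0.2, -0.5, 0.9]
opening: 0.2
gripper_force: 0.1
```

Emit:
play_rows:
  plan:
    - [0,0,0,-0.005,0,0,0]
    - [0,0,0,-0.005,0,0,0]
    - [0,0,0,-0.005,0,0,0]
    - [0,0,0,-0.005,0,0,0]
    - [0,0,0,-0.005,0,0,0]

```text
t: 16.48
tcp_pos: [566.9, 81.2, 219.5]
tool_rot: [0.0, 0.767, 0.642, -0.0]
wrist_force: [0.7, 0.1, 0.2]
opening: 0.6
gripper_force: 0.0
```

Emit:
play_rows:
  plan:
    - [0,0,0,-0.005,0,0,0]
    - [0,0,0,-0.005,0,0,0]
    - [0,0,0,-0.005,0,0,0]
    - [0,0,0,-0.005,0,0,0]
    - [0,0,0,-0.005,0,0,0]

```text
t: 16.9
tcp_pos: [562.5, 56.7, 219.5]
tool_rot: [0.0, 0.767, 0.642, -0.0]
wrist_force: [0.1, -0.1, 0.5]
opening: 0.5
gripper_force: 0.0
```

```bash
python3 -c "
from h import *
st()
for c in ('side','top'):
  robot.capture(c)
  for q in ('guard_lip','guard','lever'): print(c,q,[(np.round(r['xyz']).tolist(),round(r['p'],2)) for r in robot.recognise(q,c)])
"
```

```text
t 16.9 unit xyz [ 49.3  -2.5 219.5] q [-0.72  0.36  0.71  1.77 -0.26  1.11 -0.1 ] F [ 0.1 -0.1  0.5]
tool axes in unit (rows x,y,z): [[1.0, 0.006, -0.0], [0.006, -1.0, -0.0], [-0.0, 0.0, -1.0]] elev 90.0
side guard_lip [([552.0, 45.0, 178.0], 0.88)]
side guard [([558.0, 43.0, 178.0], 0.73)]
side lever [([551.0, 7.0, 83.0], 0.7)]
top guard_lip []
top guard []
top lever []
```

Emit:
play_rows:
  plan:
    - [0,0,0,-0.005,0,0,0]
    - [0,0,0,-0.005,0,0,0]
    - [0,0,0,-0.005,0,0,0]
    - [0,0,0,-0.005,0,0,0]
    - [0,0,0,-0.005,0,0,0]

```text
t: 17.72
tcp_pos: [558.0, 31.8, 219.6]
tool_rot: [0.0, 0.767, 0.642, 0.0]
wrist_force: [-0.4, -0.1, 0.0]
opening: 0.2
gripper_force: 0.0
```

Emit:
play_rows:
  plan:
    - [0,0,0,0,0,0,0]
    - [0,0,0,0,0,-0.015,0]
    - [0,0,0,0,0,-0.02,0]
    - [0,0,0,0,0,-0.03,0]
    - [0,0,0,0,0,-0.03,0]

```text
t: 18.13
tcp_pos: [557.7, 32.5, 315.4]
tool_rot: [-0.0, 0.767, 0.642, -0.001]
wrist_force: [0.3, 0.6, -0.3]
opening: 0.6
gripper_force: 0.0
```

Emit:
play_rows:
  plan:
    - [0,0,0,0.03,0,-0.01,0]
    - [0,0,0,0.03,0,0,0]
    - [0,0,0,0.03,0,0,0]
    - [0,0,0,0.03,0,0,0]
    - [0,0,0,0.03,0,0,0]

```text
t: 18.55
tcp_pos: [584.7, 181.8, 324.6]
tool_rot: [-0.0, 0.767, 0.642, 0.0]
wrist_force: [0.7, 0.3, -0.4]
opening: 0.4
gripper_force: 0.0
```

Emit:
play_rows:
  plan:
    - [0,0,0,0.03,0,0,0]
    - [0,0,0,0.03,0,0,0]
    - [0,0,0,0.03,0,0,0]
    - [0,0,0,0.03,0,0,0]
    - [0,0,0,0,0,0,0]

```text
t: 18.97
tcp_pos: [604.9, 304.9, 323.0]
tool_rot: [-0.001, 0.765, 0.644, -0.001]
wrist_force: [0.1, 1.7, 0.0]
opening: 0.3
gripper_force: 0.0
```

```bash
python3 -c "
from h import *
st()
M=[robot.capture(c) for c in ('side','top')]
for c in ('side','top'):
  for q in ('guard_lip','jar','beaker','pot'): print(c,q,[(np.round(r['xyz']).tolist(),round(r['p'],2)) for r in robot.recognise(q,c)])
a=cv2.resize(M[0]['frame'][150:330,200:440,::-1],(400,300));b=cv2.resize(M[1]['frame'][80:350,260:500,::-1],(400,450))[:,:]
b=cv2.resize(b,(267,300));cv2.imwrite('pics/s8.png',np.hstack([a,b]))"
```

```text
t 18.97 unit xyz [301.2   1.1 323. ] q [-0.92  0.5   0.63  1.33 -0.29  1.41 -0.47] F [0.1 1.7 0. ]
tool axes in unit (rows x,y,z): [[1.0, 0.013, 0.0], [0.013, -1.0, -0.002], [0.0, 0.002, -1.0]] elev 89.9
side guard_lip [([543.0, -20.0, 102.0], 0.71)]
side jar []
side beaker [([733.0, -56.0, 71.0], 0.89)]
side pot [([513.0, 179.0, 38.0], 0.96)]
top guard_lip [([543.0, -20.0, 101.0], 0.67)]
top jar [([364.0, 84.0, 104.0], 0.6)]
top beaker [([755.0, -48.0, 61.0], 0.95)]
top pot []
```

View pics/s8.png

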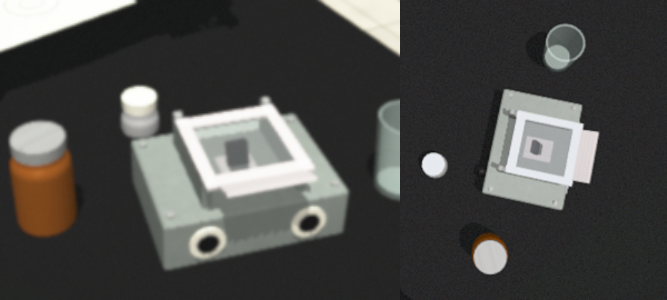

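The guard is shut, matching its first position, and the lever leans to the hinge side beneath it. The jar, beaker and pot are where they were, and the arm is clear.

```bash
python3 -c "
from bench import robot
print(robot.hand_in())"
```

```text
the job is handed in; nothing more can be done
None
```

The job is handed in at about 19 s of the 61 s allowed: the lever was pushed to its stop and the guard dropped shut over it. The jar, beaker and pot still stand where they were and the arm is clear; the hand-in returned no verdict.

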